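Close the icing-sugar dredger and take off its dust cap

ROBOT

A 7-joint arm with a two-finger parallel gripper is mounted at the origin on a cart in front of the work surface, level with it; the furniture and walls round the work are solid. World frame = base frame: x ahead of the robot, y to its left, z up, the work surface at z = 0. Lengths are in m, angles in rad, forces in N, time in s.
With the tool pointing down it reaches from about 0.425 to 0.875 m from the base axis. Payload 4.7 kg.
Tool frame: the origin (TCP) lies midway between the tips of the shut fingers; the grasp point (between the pads) lies 19 mm behind it (ctrl.grip_point_offset is the distance from the TCP to the grasp point, in m); z points along the fingers, y is the line along which they close (so a half turn about z gives the same grasp; the last joint's range is limited). The gripper opens to 87 mm and grips with 3 to 60 N. Pads are 19 mm wide; open, the fingers measure 117 mm over their backs; the gripper's body (75 mm by 190 mm) begins 51 mm behind the grasp point.
Start: joints at [-1.12, 0.321, -0.07, 1.45, 0.023, 1.371, -0.057], TCP at [0.275, 0.589, 0.223] pointing down, gripper open.
Joint ranges: [-2.86, 2.86], [-0.3, 2.09], [-1.38, 1.24], [0.06, 2.45], [-1.56, 4.7], [0.09, 2.05], [-2.69, 2.69]. Speed limits (rad/s): [2.57, 2.57, 3.14, 3.14, 3.14, 3.14, 3.14].

INTERFACE

Orientations are given as a rotation vector (axis times angle).
In Python, from bench import ctrl gives the robot as it stands.
- The arm moves only by the tool move_arm, never from a script. Its argument "increments" is text: rows parted by semicolons, each of 7 numbers parted by spaces: the shift along the world's x, y, z in mm, then the turn, a rotation vector about the world's x, y, z in degrees, then the closure in counts, from 0 (fully open) to 255 (shut). A call has exactly 8 rows; each row shifts and turns the commanded pose from where the row before left it; what a row does not reach is not made up. A row lasts 1/12 s, in which the tool goes at most 41.7 mm and 7.16 degrees, less where a joint would pass 70% of its speed; a pose out of reach is approached as far as the arm can. A call with a gripper value outside its range is refused whole. The fingers move at their own pace and stop on an object; "grip_force" is the grip in N (left out, the last holds). Time passes only in rows, so rows that do not move let the fingers close, or fill a call up. It gives the time, the measured TCP pose, the force, the opening and the grip force at its end, in the units of the state.
- ctrl.get_state(): the state, without advancing time (a new reading comes with each control period).
- ctrl.get_image(name): name is "side" or "top" or "wrist"; returns a dict with "frame" (420x560x3 uint8, red, green, blue), "depth" (420x560 float32, m along the optical axis (not along the pixel's ray), 0 where there is no reading), "fx", "fy", "cx", "cy" (pixels), "position" and "orientation" of the camera in the world. Camera axes: x right, y down, z forward; pixel columns grow to the right and rows downward; lengths in m; the calibration is good to about 2 mm. A picture is of the moment at which its call begins.
- ctrl.close_job(): hands the job in; it is judged then, once.
Trained networks look in a picture, given as the dict that the camera call returned (one of the last four; its "shot" number tells which), for a name from the list of things; names that differ only in an ending like _2 or _b are one class to them, and where a whole thing is asked for, a point or a joint stands for the part that bears it (a point fixed in the world has none). Each returns a list of dicts, best first, with "score" (0 to 1); they miss things now and then, are a little off and sometimes report something else, mostly with a low value. They report only what shows in the picture. A call takes as long as a camera call. They do not tell look-alikes from the thing itself.
- ctrl.find_in(target, picture): "centre" ([x, y, z] in m, in world coordinates, good to about 4 mm: the middle of the surface that is visible of it).
- ctrl.silhouettes(target, picture): "region" (420x560 bool, what is visible of it).
The state is a dict: "time": time; "joint_positions": joint angles; "qd": joint speeds; "joint_torque": joint torques, N m; "position": TCP position; "tool_rot": TCP orientation; "ft_force": force on the tool from outside, world axes, zero at the start; "torque": the same for the moment, N m; "grip_width": opening from 0.0 (shut) to 1.0 (fully open); "grip_force": force on a finger pad.
Only numpy, scipy, OpenCV 4.12 (cv2) and the standard library are available. Lean on these libraries where they do the work, as an engineer would, in place of code of your own. Each camera call takes 0.05 s, during which the arm holds its last target. There are 200 camera calls.

TASK

The icing-sugar dredger (the steel tin with a handle) stands open: close it and get it ready for dusting. Put its sieve lid on with the white dust cap still sitting on it: lower the two together as one into the mouth, lugs through the notches, until the lid sits fully down, then turn the lid clockwise (seen from above) home to its stop so that it locks. Then lift the dust cap alone off the locked lid and finish still holding it, upright and still, well clear above the lid and touching nothing else, with the dredger standing upright where it stood; leave everything else on the worktop alone.

Things in the scene. Friction and masses are not known exactly. Their poses are not given: they have to be found in the camera images.
- dredger: round plain steel tin, open at the top, 58 mm outside diameter, 88 mm tall, with a loop handle on its side; 0.45 kg, loose, standing upright. Origin: centre of its underside; z up. The handle points along its -y axis, reaches 56 mm from the tin's axis, and its top is 64 mm above the underside. The lid, fully down, has its origin 73 mm above this one
- mouth (a point): centre of the dredger's mouth, top face of its 3 mm thick inward flange, 88 mm above the underside; axes as the dredger's. Opening 45.6 mm in diameter with two opposite notches, 42 degrees wide, 54.6 mm across their ends, at 60 and 240 degrees counter-clockwise (from above) from the dredger's +x. Stops under the flange let the lid turn only clockwise, 60 degrees, till its x lies along the dredger's x
- sieve_lid: inner lid, plain steel, 0.11 kg, loose, standing upright on its plug, dust cap on top. Origin: centre of the plug's underside; z up; same after half a turn. Plug 40.6 mm in diameter, 15 mm long, lowest 6 mm tapered to 32 mm. A collar, 56 mm in diameter, stands 15 to 29 mm above the origin and rests on the flange when fully down; on it a sieve drum 38 mm in diameter, up to 42 mm
- lugs (a point): on the sieve lid's axis, 8 mm above its origin, axes as the lid's: middle of two opposite lugs along the lid's +x and -x (9.5 mm wide, 4 mm tall, 50 mm across their ends) that pass the notches and then turn under the flange with 2 mm of height to spare, almost without force. If they miss the notches, the lid stays 9 mm too high
- tabs (a point): on the sieve lid's axis, 22 mm above its origin, mid-height of the collar, axes as the lid's: middle between two flat ribbed thumb tabs on the collar's +x and -x sides, in line with the lugs (62 mm across their faces, 24 mm wide, 14 mm tall). Take the lid here, closing along its x axis
- dust_cap: outer lid, plain white plastic cap, 46 mm outside diameter, 34 mm tall, closed on top, open below, 30 g, loose. Origin: centre of its open underside; z up. Sits over the sieve drum with 2 mm of play all round and rests on the collar, origin 29 mm above the lid's origin; only its weight holds it. The collar stands out 5 mm (tabs 8 mm) round its foot, so grip it above that
- tumbler: bystander: clear drinking glass, 80 mm wide, 91 mm tall; loose, to be left alone. Origin: centre of its underside
- sugar_tin: bystander: painted round tin, 72 mm wide, 94 mm tall; loose, to be left alone. Origin: centre of its underside
- filters: bystander: cream carton of coffee filters lying flat, 85 x 120 x 28 mm; loose, to be left alone. Origin: centre of its underside
- wooden_spoon: bystander: wooden spoon, 316 mm long; loose, to be left alone. Origin: centre of its underside
- scissors: bystander: scissors lying flat, 199 mm long; loose, to be left alone. Origin: centre of its underside
- mug: bystander: mug, 90 mm wide, 92 mm tall; loose, to be left alone. Origin: centre of its underside
- kitchen_timer: bystander: round kitchen timer, 64 mm wide, 45 mm tall; loose, to be left alone. Origin: centre of its underside
Things that resemble listed ones, but are neither listed nor needed, are in the scene too. What is shaped like the sieve_lid but turquoise is not meant.

How it is judged:
On the way, in this order (a step that is already met when the one before it is completed fails the run):
1. the sieve lid sits fully down in the dredger's mouth with the cap still on it (z of sieve_lid in the frame of dredger between 0.07 and 0.0755 m and horizontal distance between sieve_lid and mouth below 0.005 m and distance between dust_cap and sieve_lid below 0.034 m), for 0.2 s.
2. the lid is turned home and locked, cap still on (angle between the x axis of sieve_lid and the x axis of dredger, either way round below 0.3 rad and z of sieve_lid in the frame of dredger below 0.0765 m and horizontal distance between sieve_lid and mouth below 0.005 m and distance between dust_cap and sieve_lid below 0.034 m), for 0.2 s.
At the end, for the whole second after the job is handed in: the fingers hold the cap still, upright within 20 degrees, at least 41 mm above the collar, touching nothing else; the sieve lid sits fully down (2.5 mm) and within 17 degrees of its stop; the dredger stands upright on the worktop, and the robot touches neither (z of dust_cap in the frame of sieve_lid above 0.07 m and contact force between the fingers and dust_cap above 1 N and angle between dust_cap's own z axis and vertical below 0.35 rad and linear speed of dust_cap below 0.03 m/s and contact force between each of dust_cap, the arm, the fingers and sieve_lid below 0.1 N and contact force between each of dust_cap, the arm, the fingers and dredger below 0.1 N and angle between the x axis of sieve_lid and the x axis of dredger, either way round below 0.3 rad and z of sieve_lid in the frame of dredger below 0.0755 m and horizontal distance between sieve_lid and mouth below 0.005 m and angle between dredger's own z axis and vertical below 0.05 rad and height (world z) of dredger below 0.005 m and linear speed of dredger below 0.02 m/s); the arm keeps its last pose, push and grip.
It fails at once if the cap came off the lid while the lid was not seated and locked in the dredger (distance between dust_cap and sieve_lid above 0.038 m and (z of sieve_lid in the frame of dredger above 0.078 m or horizontal distance between sieve_lid and mouth above 0.008 m or angle between the x axis of sieve_lid and the x axis of dredger, either way round above 0.35 rad)).
It fails at once if the dredger was tipped or pushed away (angle between dredger's own z axis and vertical above 0.3 rad or distance of dredger from where it was at the start of the episode above 0.06 m).
It fails at once if another thing on the worktop was pushed (distance of any of tumbler, sugar_tin, filters, wooden_spoon, scissors, mug, kitchen_timer from where it was at the start of the episode above 0.03 m).
It also fails if it takes over 54 s, if anything falls off the work surface, if the arm or the gripper's body presses on something with over 40 N, if the wrist force passes 120 N, or if a joint passes its speed limit or range.

## Working session

There is one attempt and no reset: what is moved stays moved. The work goes in short steps, Python scripts to look and compute and a tool call to move; the robot and the scene stay as the last step left them, time stands still between calls to the robot, and variables do not carry over. Pictures are saved under pics/ and viewed, at most 10 in all, crops included, and the job is handed in when it is done.

Besides the shell and the picture viewer there is one more tool, called as name(argument=value, ...), one argument or row to a line, values as JSON. move_arm: Moves the arm, as the interface text tells. Its arguments: {"type":"object","properties":{"increments":{"type":"string"},"grip_force":{"type":"number"}},"required":["increments"]}

```bash
ls; mkdir -p pics; cat > h.py <<'E'
import numpy as np, cv2
from scipy.spatial.transform import Rotation as R
from bench import ctrl
def rot(p):
    o=np.array(p["orientation"]); 
    return o if o.shape==(3,3) else (R.from_rotvec(o).as_matrix() if o.size==3 else R.from_quat(o).as_matrix())
def cloud(p):
    d=p["depth"]; v,u=np.mgrid[:d.shape[0],:d.shape[1]]
    c=np.stack([(u-p["cx"])/p["fx"]*d,(v-p["cy"])/p["fy"]*d,d],-1)
    w=c@rot(p).T+np.array(p["position"]); w[d==0]=np.nan
    return w
def save(p,n,crop=None,s=1):
    f=p["frame"][:,:,::-1]
    if crop: x0,y0,x1,y1=crop; f=f[y0:y1,x0:x1]
    cv2.imwrite("pics/"+n,cv2.resize(f,None,fx=s,fy=s,interpolation=cv2.INTER_CUBIC))
E
python3 - <<'E'
from h import *
fs=[]
for n in ["top","side"]:
    p=ctrl.get_image(n); fs.append(p["frame"]); print(n,p["position"],p["orientation"])
    for t in ["dredger","sieve_lid","dust_cap"]:
        print(t,[(np.round(d["centre"],3).tolist(),round(d["score"],2)) for d in ctrl.find_in(t,p)])
    save(p,n+"1.png",None,1.4)
s=ctrl.get_state();print(s["position"],s["tool_rot"],s["ft_force"])
E
```

```text
pics
top [ 0.35487031 -0.03591628  1.46293961] [-2.18252898  2.17071708 -0.0906223 ]
dredger [([0.477, 0.184, 0.032], 0.73)]
sieve_lid [([0.461, -0.004, 0.023], 0.52), ([0.487, -0.206, 0.028], 0.5)]
dust_cap []
side [-0.46461007  0.52740965  0.56858566] [-1.11228673  1.97808783 -1.29504806]
dredger [([0.457, 0.187, 0.052], 0.81)]
sieve_lid [([0.47, -0.199, 0.03], 0.74), ([0.439, 0.006, 0.032], 0.5)]
dust_cap [([0.423, -0.104, 0.053], 0.71), ([0.421, -0.094, 0.023], 0.53)]
[0.27497953 0.58891775 0.2224496 ] [ 6.80593840e-01  3.06696755e+00 -2.70778905e-04] [-0.03613126  0.19647513 -0.66946627]
```

View pics/top1.png

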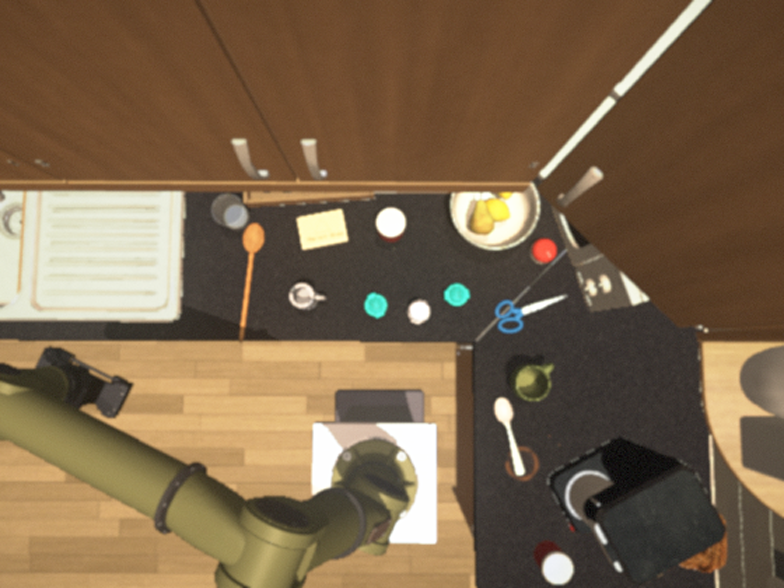

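View pics/side1.png

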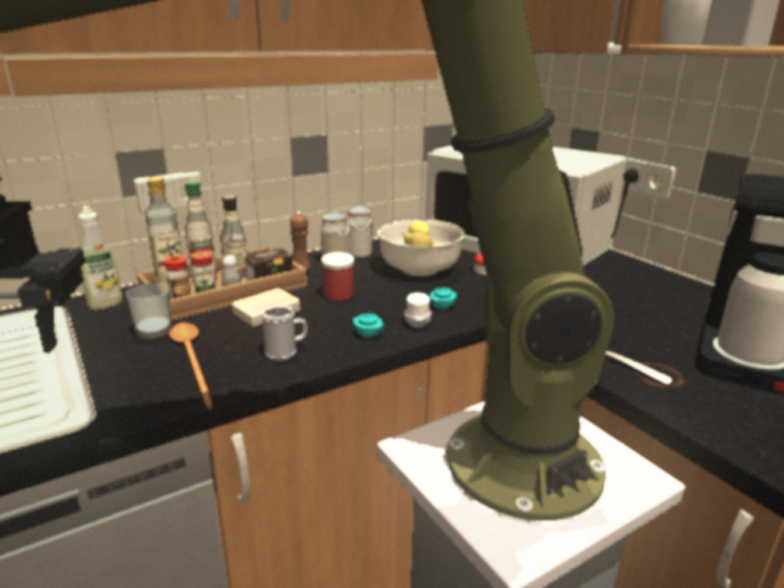

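The side view shows the dredger at (282,333), the open mug-like tin with its loop handle. The lid is the steel base with a white cap at (418,310). The turquoise look-alikes at (368,325) and (443,298) carry no cap and are the wrong colour. In the top view the dredger is at (303,296) and the lid at (419,312), with turquoise at (376,305) and (457,294). Next I move the wrist camera over for a close confirmation.

move_arm(
  increments="15 -36 8 0 0 0 0;15 -36 8 0 0 0 0;15 -36 8 0 0 0 0;15 -36 8 0 0 0 0;15 -36 8 0 0 0 0;15 -36 8 0 0 0 0;15 -36 8 0 0 0 0;15 -36 8 0 0 0 0",
)

```text
time: 1.07
position: [0.3954, 0.2991, 0.2873]
tool_rot: [0.68, 3.067, 0.001]
ft_force: [0.4, 0.9, 0.3]
grip_width: 1.001
grip_force: 0.0
```

move_arm(
  increments="8 -38 4 0 0 0 0;8 -38 4 0 0 0 0;8 -38 4 0 0 0 0;8 -38 4 0 0 0 0;0 -20 0 0 0 0 0;0 0 0 0 0 0 0;0 0 0 0 0 0 0;0 0 0 0 0 0 0",
)

```text
time: 1.73
position: [0.4267, 0.1301, 0.3026]
tool_rot: [0.679, 3.067, 0.001]
ft_force: [0.6, 0.7, 0.6]
grip_width: 1.004
grip_force: 0.0
```

```bash
python3 - <<'E'
from h import *
p=ctrl.get_image("wrist"); s=ctrl.get_state()
print(s["position"],s["tool_rot"],p["position"],rot(p).round(2).tolist(),p["fx"])
for t in ["dredger","sieve_lid","dust_cap"]:
    print(t,[(np.round(d["centre"],3).tolist(),round(d["score"],2)) for d in ctrl.find_in(t,p)])
save(p,"w1.png",None,1.4); np.savez("w1.npz",w=cloud(p),f=p["frame"])
E
```

```text
[0.42661756 0.13050477 0.30247698] [-6.76970431e-01 -3.06762084e+00 -4.77176579e-04] [0.36580813 0.15936918 0.46438012] [[0.42, 0.88, 0.23], [0.91, -0.41, -0.1], [0.0, 0.25, -0.97]] 375.8509152223317
dredger [([0.482, 0.181, 0.051], 0.82)]
sieve_lid [([0.424, -0.095, 0.028], 0.63), ([0.447, 0.006, 0.031], 0.55)]
dust_cap [([0.428, -0.096, 0.055], 0.71)]
```

View pics/w1.png

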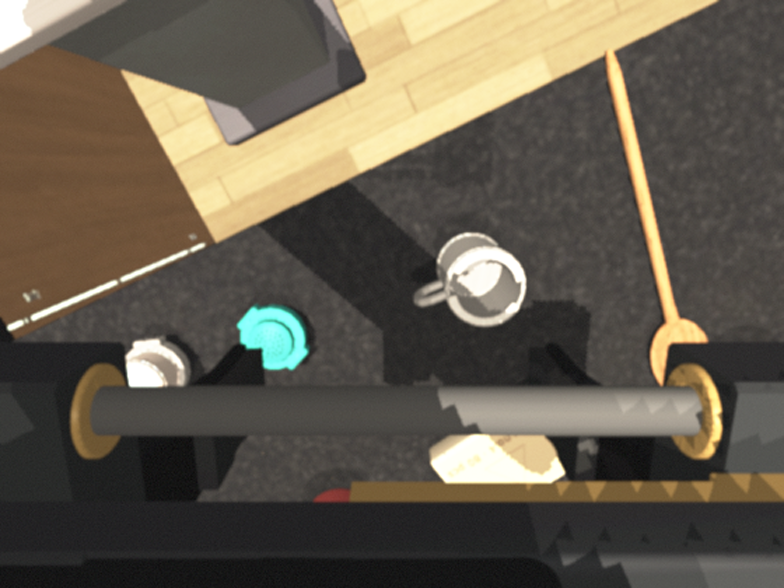

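The wrist view shows the dredger at (485,285), with its handle to the left at (430,293). The turquoise look-alike is at (272,338), and the steel lid with its white cap is at (155,368), partly hidden by the gripper. I measure the dredger here and then go over the lid.

```bash
cat >> h.py <<'E'
def circ(P):
    def fit(P):
        A=np.c_[2*P,np.ones(len(P))]; s=np.linalg.lstsq(A,(P**2).sum(1),rcond=None)[0]
        return s[:2],np.sqrt(s[2]+s[:2]@s[:2])
    for _ in range(6):
        c,r=fit(P); e=abs(np.hypot(*(P-c).T)-r); P=P[e<max(2*np.median(e),.001)]
    return c,r,len(P)
def dredger(w,c0=(.475,.184)):
    q=w.reshape(-1,3); q=q[np.isfinite(q).all(1)]
    n=q[np.hypot(*(q[:,:2]-c0).T)<.075]
    rim=n[(n[:,2]>.082)&(n[:,2]<.094)]
    c,r,k=circ(rim[:,:2]); print("rim",c.round(4),r,k,np.median(rim[:,2]))
    # mid of inner/outer: use annulus extents
    d=n[:,:2]-c; h=n[(np.hypot(*d.T)>.036)&(np.hypot(*d.T)<.06)&(n[:,2]>.03)&(n[:,2]<.07)]
    m=np.median(h[:,:2],0)-c; print("handle",len(h),np.degrees(np.arctan2(m[1],m[0])))
    a=np.degrees(np.arctan2(rim[:,1]-c[1],rim[:,0]-c[0])); rr=np.hypot(*(rim[:,:2]-c).T)
    for b in range(-180,180,15):
        s=rr[(a>=b)&(a<b+15)]; print(b,len(s),(np.percentile(s,[5,95])*1e3).round(1) if len(s) else '',end=' | ')
    print()
E
python3 - <<'E'
from h import *
z=np.load("w1.npz"); dredger(z["w"])
E
```

```text
rim [0.4741 0.1819] 0.027172111942039747 548 0.08709144310733608
handle 129 -93.15694096191731
-180 51 [22.4 28.5] | -165 50 [22.4 28.6] | -150 37 [22.7 28.8] | -135 15 [26.8 28.8] | -120 21 [26.9 28.9] | -105 34 [23.  28.8] | -90 43 [23.  29.3] | -75 39 [23.2 29.7] | -60 40 [23.4 28.6] | -45 39 [23.4 28.9] | -30 39 [23.4 28.6] | -15 42 [23.7 29.1] | 0 41 [23.7 29.4] | 15 43 [23.8 28.9] | 30 28 [24.3 29.8] | 45 14 [27.6 30.3] | 60 16 [27.5 29.7] | 75 41 [23.1 28.9] | 90 39 [23.1 29.1] | 105 42 [23.2 29.5] | 120 46 [22.7 28.9] | 135 52 [22.5 29. ] | 150 49 [22.8 28.7] | 165 51 [22.1 28.6] |
```

move_arm(
  increments="0 -40 0 0 0 -7 0;0 -40 0 0 0 -7 0;0 -40 0 0 0 -7 0;0 -40 0 0 0 -7 0;0 0 0 0 0 -7 0;0 0 0 0 0 -7 0;0 0 0 0 0 -7 0;0 0 0 0 0 -7 0",
)

```text
time: 2.6
position: [0.4271, -0.0305, 0.3025]
tool_rot: [-2.047, -2.383, 0.0]
ft_force: [0.3, 0.1, 0.3]
grip_width: 0.998
grip_force: 0.0
```

```bash
python3 - <<'E'
from h import *
p=ctrl.get_image("wrist"); s=ctrl.get_state()
print(s["position"],s["tool_rot"])
for t in ["dredger","sieve_lid","dust_cap"]:
    print(t,[(np.round(d["centre"],3).tolist(),round(d["score"],2)) for d in ctrl.find_in(t,p)])
save(p,"w2.png",None,1.4); w=cloud(p); np.savez("w2.npz",w=w,f=p["frame"])
dredger(w)
E
```

```text
[ 0.42716923 -0.03032991  0.302477  ] [ 2.05295981e+00  2.37790040e+00 -3.69471758e-04]
dredger [([0.471, 0.153, 0.043], 0.63)]
sieve_lid [([0.452, -0.001, 0.03], 0.95), ([0.488, -0.213, 0.036], 0.79), ([0.435, -0.097, 0.029], 0.74)]
dust_cap [([0.436, -0.105, 0.066], 0.84)]
rim [0. 0.] 0.0 0 nan
handle 0 nan
-180 0  | -165 0  | -150 0  | -135 0  | -120 0  | -105 0  | -90 0  | -75 0  | -60 0  | -45 0  | -30 0  | -15 0  | 0 0  | 15 0  | 30 0  | 45 0  | 60 0  | 75 0  | 90 0  | 105 0  | 120 0  | 135 0  | 150 0  | 165 0  |
  return _methods._mean(a, axis=axis, dtype=dtype,
  ret = ret.dtype.type(ret / rcount)
  ret = um.true_divide(
```

View pics/w2.png

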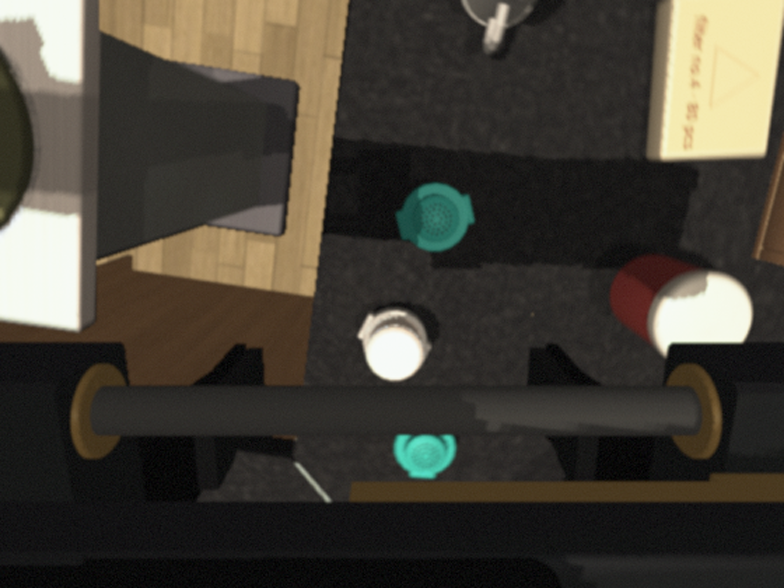

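The lid with the white cap is at (395,343), steel with tabs at (366,325) and (427,345), and it is the only one that fits. The turquoise ones are at (436,217) and (425,450). I put the camera right above the lid to get the tab direction.

move_arm(
  increments="0 -35 -15 0 0 0 0;0 -35 -15 0 0 0 0;0 -35 -15 0 0 0 0;0 -10 -15 0 0 0 0;0 0 0 0 0 0 0;0 0 0 0 0 0 0;0 0 0 0 0 0 0;0 0 0 0 0 0 0",
)

```text
time: 3.47
position: [0.4279, -0.1446, 0.2435]
tool_rot: [2.036, 2.391, 0.001]
ft_force: [-0.4, 0.5, 0.6]
grip_width: 0.998
grip_force: 0.0
```

```bash
python3 - <<'E'
from h import *
p=ctrl.get_image("wrist"); s=ctrl.get_state()
print(s["position"],s["tool_rot"],p["position"])
for t in ["sieve_lid","dust_cap"]:
    print(t,[(np.round(d["centre"],3).tolist(),round(d["score"],2)) for d in ctrl.find_in(t,p)])
w=cloud(p); np.savez("w3.npz",w=w,f=p["frame"])
q=w.reshape(-1,3); c0=np.array([.432,-.1])
n=q[np.hypot(*(q[:,:2]-c0).T)<.05]
top=n[(n[:,2]>.058)&(n[:,2]<.07)]; c,r,k=circ(top[:,:2]); print("cap mean",top[:,:2].mean(0),len(top),np.median(top[:,2]))
tm=top[:,:2].mean(0)
d=n[:,:2]-tm; rr=np.hypot(*d.T); a=np.degrees(np.arctan2(d[:,1],d[:,0])); k=(n[:,2]>.018)&(n[:,2]<.034)
for b in range(-180,180,10):
    s=rr[k&(a>=b)&(a<b+10)]; print(b,len(s),(np.percentile(s,[5,97])*1e3).round(1) if len(s) else '',end=' | ')
v,u=np.where((np.hypot(w[...,0]-c0[0],w[...,1]-c0[1])<.05)&(w[...,2]>.015)); print(u.min(),v.min(),u.max(),v.max())
x0,y0=max(int(np.median(u))-70,0),max(int(np.median(v))-60,0); print(x0,y0)
save(p,"w3.png",(x0,y0,x0+140,y0+120),4)
E
```

```text
[ 0.42781718 -0.14468865  0.24344889] [2.03603834e+00 2.39100416e+00 1.44048304e-03] [ 0.41768454 -0.07664515  0.40517596]
sieve_lid [([0.426, -0.102, 0.027], 0.88), ([0.452, -0.005, 0.03], 0.88)]
dust_cap [([0.435, -0.11, 0.066], 0.85)]
cap mean [ 0.43968572 -0.11175534] 1935 0.0623308951230801
-180 33 [24.2 31.3] | -170 16 [24.2 27.3] | -160 14 [24.9 27.7] | -150 11 [25.4 27.6] | -140 9 [26.3 28. ] | -130 5 [27.  27.9] | -120 4 [27.4 27.8] | -110 0  | -100 0  | -90 0  | -80 0  | -70 0  | -60 0  | -50 3 [29.4 31.7] | -40 19 [29.2 32.3] | -30 14 [28.9 31.9] | -20 17 [28.5 31.4] | -10 25 [27.6 32.2] | 0 15 [27.3 31.9] | 10 9 [26.6 27.8] | 20 9 [25.8 27.2] | 30 13 [25.1 27.4] | 40 16 [24.3 27.1] | 50 18 [24.  27.4] | 60 19 [23.4 27. ] | 70 23 [23.  27.3] | 80 24 [22.5 26.9] | 90 24 [22.6 27.2] | 100 24 [22.6 26.6] | 110 27 [22.1 27.2] | 120 25 [22.3 26.9] | 130 33 [22.3 30.1] | 140 48 [22.7 31.5] | 150 43 [22.9 30.9] | 160 43 [22.9 30.7] | 170 43 [23.5 31.5] | 35 127 559 419
275 299
```

View pics/w3.png

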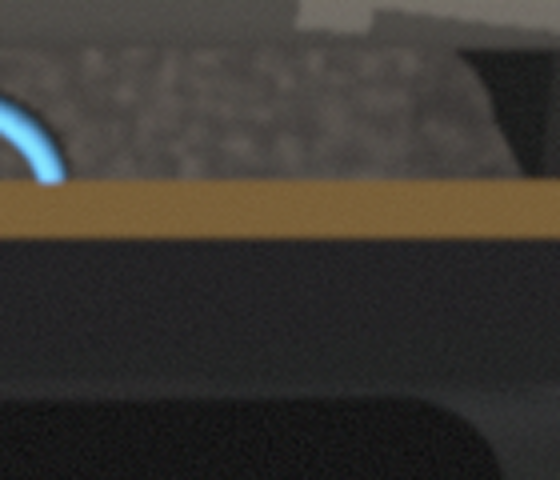

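That crop missed: gripper points polluted the box. The cloud itself covers the lid well, so I refine the fit and crop properly.

```bash
python3 - <<'E'
from h import *
from scipy.optimize import least_squares
z=np.load("w3.npz"); w=z["w"]; q=w.reshape(-1,3); c0=np.array([.44,-.112])
near=(np.hypot(w[...,0]-c0[0],w[...,1]-c0[1])<.045)&(w[...,2]>.02)&(w[...,2]<.07)
v,u=np.where(near); print(np.percentile(u,[1,99]),np.percentile(v,[1,99]))
x0=int(np.median(u))-70;y0=max(int(np.median(v))-60,0)
cv2.imwrite("pics/w3b.png",cv2.resize(z["f"][y0:y0+120,x0:x0+140,::-1],None,fx=4,fy=4)); print(x0,y0)
n=w[near]; k=n[(n[:,2]>.024)&(n[:,2]<.032)][:,:2]   # collar top + tab top
t=n[(n[:,2]>.059)][:,:2]
m=lambda t:((t[:,None]-0))
# best fit of collar+tab mask: maximise inside/outside agreement using table points as negatives
neg=w[(np.hypot(w[...,0]-c0[0],w[...,1]-c0[1])<.045)&(w[...,2]<.01)][:,:2]
best=[]
def sd(P,x,y,a):
    d=P-[x,y]; c,s=np.cos(a),np.sin(a); X=abs(d[:,0]*c+d[:,1]*s); Y=abs(-d[:,0]*s+d[:,1]*c)
    return np.minimum(np.hypot(*d.T)-.028, np.maximum(X-.031,Y-.012))
for a in np.radians(np.arange(-50,20,2)):
    for x in np.arange(.434,.446,.001):
        for y in np.arange(-.118,-.106,.001):
            best.append((np.maximum(sd(k,x,y,a),0).sum(),np.degrees(a),x,y))
best.sort(); print(np.array(best[:6]).round(4)); b=np.array(best[:40]);print(b[:,1:].mean(0),len(k))
cap,r,_=circ(np.array([t[np.argmax(t@[np.cos(a),np.sin(a)])] for a in np.linspace(0,6.28,60)]));print("cap",cap,r)
s=ctrl.get_state();print(s["joint_positions"])
tin=w[(w[...,2]>.085)&(w[...,2]<.1)&(w[...,0]>.5)]; print(np.median(tin,0) if len(tin) else 0)
E
```

```text
[270.   326.41] [129. 182.]
228 95
[[ 1.70e-03 -1.80e+01  4.40e-01 -1.12e-01]
 [ 4.00e-03 -2.00e+01  4.40e-01 -1.12e-01]
 [ 7.70e-03 -1.60e+01  4.40e-01 -1.12e-01]
 [ 9.00e-03 -1.80e+01  4.40e-01 -1.13e-01]
 [ 1.07e-02 -2.00e+01  4.40e-01 -1.13e-01]
 [ 1.31e-02 -2.20e+01  4.40e-01 -1.12e-01]]
[-18.25       0.43985   -0.112075] 614
cap [ 0.43993365 -0.11226807] 0.02257430833237239
[-0.35451238 -0.16233899  0.56420466  1.90185587  0.08803527  1.37679061
  0.34577112]
[ 0.63222884 -0.04780211  0.09144458]
```

View pics/w3b.png

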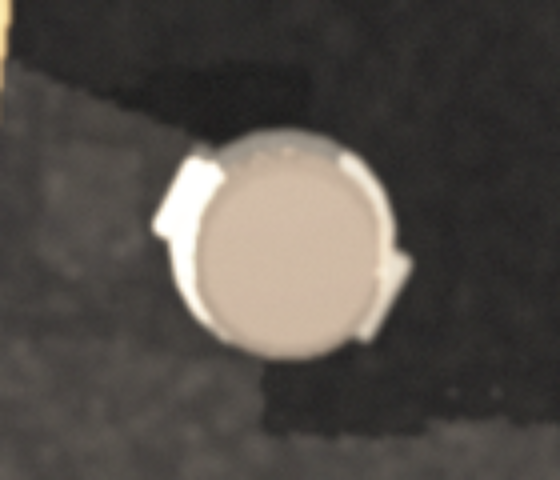

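Confirmed: a steel collar with two tabs and a closed white cap. The centre is (0.440, -0.112) and the lid's x axis lies at -18.5°. I align above it and then descend.

move_arm(
  increments="3 8 0 0 0 -7 0;3 8 0 0 0 -7 0;3 8 0 0 0 -7 0;3 9 0 0 0 -7 0;0 0 -35 0 0 0 0;0 0 -35 0 0 0 0;0 0 -35 0 0 0 0;0 0 0 0 0 0 0",
)

```text
time: 4.28
position: [0.4344, -0.1118, 0.1321]
tool_rot: [-2.552, -1.822, 0.014]
ft_force: [-1.3, 0.5, -0.3]
grip_width: 1.006
grip_force: 0.0
```

```bash
python3 - <<'E'
from h import *
s=ctrl.get_state(); M=R.from_rotvec(s["tool_rot"]).as_matrix()
print(s["position"],M.round(3).tolist(),np.degrees(np.arctan2(M[1,1],M[0,1])),np.round(s["joint_positions"],3))
p=ctrl.get_image("wrist"); w=cloud(p); c0=np.array([.44,-.112]); t=w[(np.hypot(w[...,0]-c0[0],w[...,1]-c0[1])<.04)&(w[...,2]>.055)&(w[...,2]<.07)]
print(len(t),t.mean(0) if len(t) else 0)
E
```

```text
[ 0.43439635 -0.1117899   0.13208595] [[0.325, 0.946, -0.011], [0.946, -0.325, 0.0], [-0.003, -0.01, -1.0]] -18.951603910365527 [-0.331 -0.054  0.512  2.051  0.031  1.148 -0.163]
3887 [ 0.44073058 -0.11058721  0.06196806]
```

move_arm(
  increments="3 0 0 0 -0.6 0 0;3 0 -25 0 0 0 0;0 0 -25 0 0 0 0;0 0 -25 0 0 0 0;0 0 -25 0 0 0 0;0 0 -10 0 0 0 0;0 0 0 0 0 0 0;0 0 0 0 0 0 0",
)

```text
time: 5.0
position: [0.4466, -0.1132, 0.0293]
tool_rot: [2.551, 1.82, 0.016]
ft_force: [0.7, 0.6, 0.8]
grip_width: 1.0
grip_force: 0.0
```

```bash
python3 - <<'E'
from h import *
s=ctrl.get_state(); M=R.from_rotvec(s["tool_rot"]).as_matrix()
print(s["position"],M.round(3).tolist(),np.degrees(np.arctan2(M[1,1],M[0,1])),np.round(s["joint_positions"],3),s["ft_force"])
E
```

```text
[ 0.44664218 -0.11317268  0.0292626 ] [[0.326, 0.945, 0.013], [0.945, -0.326, -0.0], [0.004, 0.012, -1.0]] -19.008976605059246 [-0.312  0.112  0.53   2.142 -0.075  0.892 -0.07 ] [0.66599554 0.61121993 0.79333459]
```

move_arm(
  increments="-3 1 -8 0 0.7 0 0;-3 0 -8 0 0 0 0;0 0 -8 0 0 0 0;0 0 0 0 0 0 0;0 0 0 0 0 0 0;0 0 0 0 0 0 0;0 0 0 0 0 0 0;0 0 0 0 0 0 0",
)

```text
time: 5.67
position: [0.4393, -0.1121, 0.0039]
tool_rot: [-2.558, -1.823, 0.001]
ft_force: [0.9, 0.3, -0.5]
grip_width: 1.001
grip_force: 0.0
```

```bash
python3 - <<'E'
from h import *
s=ctrl.get_state(); M=R.from_rotvec(s["tool_rot"]).as_matrix()
print(s["position"],M.round(3).tolist(),np.degrees(np.arctan2(M[1,1],M[0,1])),np.round(s["joint_positions"],3),s["ft_force"])
E
```

```text
[ 0.43933347 -0.11207527  0.00387158] [[0.326, 0.945, -0.001], [0.945, -0.326, -0.0], [-0.0, -0.001, -1.0]] -19.02679199179366 [-0.305  0.154  0.527  2.164 -0.103  0.847 -0.047] [ 0.9007726   0.26470437 -0.53429779]
```

Aligned. Now I close gently.

move_arm(
  increments="0 0 0 0 0 0 255;0 0 0 0 0 0 255;0 0 0 0 0 0 255;0 0 0 0 0 0 255;0 0 0 0 0 0 255;0 0 0 0 0 0 255;0 0 0 0 0 0 255;0 0 0 0 0 0 255",
  grip_force=25,
)

```text
time: 6.33
position: [0.4391, -0.112, 0.0037]
tool_rot: [-2.557, -1.823, 0.002]
ft_force: [0.4, 0.6, 0.4]
grip_width: 0.708
grip_force: 25.0
```

move_arm(
  increments="0 0 3 0 0 0 255;0 0 6 0 0 0 255;0 0 8 0 0 0 255;0 0 8 0 0 0 255;0 0 10 0 0 0 255;0 0 10 0 0 0 255;0 0 5 0 0 0 255;0 0 0 0 0 0 255",
)

```text
time: 7.0
position: [0.4404, -0.1121, 0.0554]
tool_rot: [2.557, 1.823, 0.002]
ft_force: [0.2, -0.2, -0.7]
grip_width: 0.708
grip_force: 25.0
```

```bash
python3 - <<'E'
from h import *
s=ctrl.get_state(); M=R.from_rotvec(s["tool_rot"]).as_matrix()
print(s["position"],M.round(3).tolist(),np.degrees(np.arctan2(M[1,1],M[0,1])),s["grip_width"],s["ft_force"])
p=ctrl.get_image("wrist"); w=cloud(p); c0=np.array([.44,-.112]); near=(np.hypot(w[...,0]-c0[0],w[...,1]-c0[1])<.03)
t=w[near&(w[...,2]>.09)&(w[...,2]<.13)]
print(len(t),t.mean(0) if len(t) else 0)
save(p,"w4.png",None,1.4)
E
```

```text
[ 0.44036199 -0.11211543  0.05536088] [[0.326, 0.945, 0.002], [0.945, -0.326, 0.0], [0.001, 0.002, -1.0]] -19.019129376553497 0.7083647473342226 [ 0.18995347 -0.19561961 -0.716182  ]
6598 [ 0.44365987 -0.10256365  0.10994943]
```

View pics/w4.png

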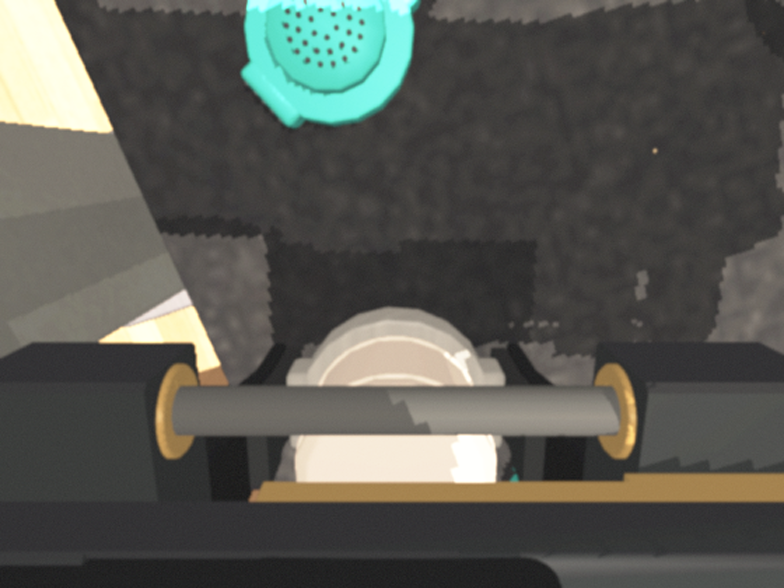

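Both tabs are gripped: they show at the pads at (300,372) and (490,372). The cap still sits on top at (395,455). I carry the lid to a pose beside the dredger, with the lid's x axis turned towards the notches, and measure the mouth again from there.

move_arm(
  increments="0 0 20 0 0 5 255;0 0 30 0 0 7 255;5 10 30 0 0 7 255;5 20 25 0 0 7 255;5 28 10 0 0 7 255;5 30 0 0 0 7 255;5 30 0 0 0 7 255;5 30 0 0 0 7 255",
)

```text
time: 7.72
position: [0.4688, 0.0374, 0.1684]
tool_rot: [-1.443, -2.79, 0.002]
ft_force: [0.6, -0.5, -2.3]
grip_width: 0.708
grip_force: 25.0
```

move_arm(
  increments="5 30 0 0 0 7 255;5 30 0 0 0 7 255;5 30 0 0 0 7 255;10 15 0 0 0 2 255;5 5 0 0 0 0 255;5 4 0 0 0 0 255;0 0 0 0 0 0 255;0 0 0 0 0 0 255",
)

```text
time: 8.38
position: [0.504, 0.1482, 0.1682]
tool_rot: [-0.871, -3.018, 0.005]
ft_force: [0.4, -0.9, -1.2]
grip_width: 0.707
grip_force: 25.0
```

```bash
cat >> h.py <<'E'
def tool():
    s=ctrl.get_state(); M=R.from_rotvec(s["tool_rot"]).as_matrix()
    print("tool",np.round(s["position"],4),"z",M[:,2].round(3),"yang",round(np.degrees(np.arctan2(M[1,1],M[0,1])),2),s["grip_width"],np.round(s["ft_force"],1),np.round(s["torque"],2),s["time"])
    return s,M
E
python3 - <<'E'
from h import *
tool()
p=ctrl.get_image("wrist"); print(p["position"]); w=cloud(p); np.savez("w5.npz",w=w,f=p["frame"])
dredger(w)
save(p,"w5.png",None,1.4)
E
```

```text
tool [0.504  0.1482 0.1682] z [-0.001 -0.003 -1.   ] yang 57.8 0.7073616959305986 [ 0.4 -0.9 -1.2] [-0.03  0.06  0.02] 8.3833
[0.4474438  0.18558929 0.3299147 ]
rim [0.4747 0.182 ] 0.026876102098690603 1545 0.08731586213624692
handle 232 -92.88166312518064
-180 116 [22.6 28.8] | -165 114 [22.8 28.7] | -150 80 [22.9 29.1] | -135 39 [26.9 29. ] | -120 45 [26.9 29.2] | -105 97 [22.7 29.3] | -90 98 [22.9 28.5] | -75 99 [23.1 28.7] | -60 96 [23.1 28.7] | -45 97 [23.2 28.8] | -30 106 [23.2 28.7] | -15 98 [23.2 28.9] | 0 100 [23.3 28.9] | 15 102 [23.4 28.9] | 30 69 [23.6 29.5] | 45 46 [27.2 29.9] | 60 46 [27.1 29.9] | 75 104 [22.8 29. ] | 90 115 [22.9 29.3] | 105 121 [22.8 29.3] | 120 119 [22.9 29. ] | 135 114 [22.8 28.7] | 150 119 [22.5 28.9] | 165 121 [22.7 28.8] |
```

View pics/w5.png

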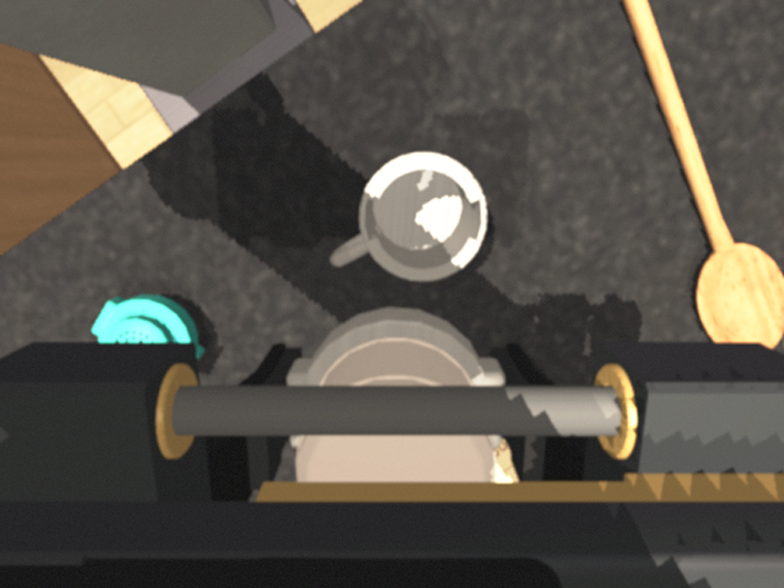

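The lid with its cap is at (395,400), still square between the pads. The dredger mouth is at (425,215), with the handle towards (345,255) and the notches along the closing direction. I compute the notch angle and the lid-to-mouth offset in the same image.

```bash
python3 - <<'E'
from h import *
z=np.load("w5.npz"); w=z["w"]; q=w.reshape(-1,3); q=q[np.isfinite(q).all(1)]
c=np.array([.475,.182]); d=q[:,:2]-c; r=np.hypot(*d.T); a=np.degrees(np.arctan2(d[:,1],d[:,0]))
m=(r>.0235)&(r<.0262)&(q[:,2]>.08)&(q[:,2]<.095)
H=np.histogram(a[m],np.arange(-180,181,3))[0]
print([(int(b),int(h)) for b,h in zip(np.arange(-180,180,3),H) if -150<b<-90 or 30<b<90])
T=np.array([.504,.1482]); e=q[:,:2]-T; k=(np.hypot(*e.T)<.034)&(q[:,2]>.178)&(q[:,2]<.2)
P=q[k]; print(len(P),np.median(P[:,2]))
# tool axes
M=R.from_rotvec(ctrl.get_state()["tool_rot"]).as_matrix(); L=(P[:,:2]-T)@M[:2,:2]
P2=L[P[:,2]>.188]; print("tool frame x,y range",P2.min(0),P2.max(0))
ys=np.arange(-.022,.023,.004); print([(round(y,3),round(P2[abs(P2[:,1]-y)<.002][:,0].min(),4), round(-np.sqrt(.028**2-y*y),4)) for y in ys if (abs(P2[:,1]-y)<.002).any()])
E
```

```text
[(-147, 9), (-144, 3), (-141, 0), (-138, 0), (-135, 0), (-132, 0), (-129, 0), (-126, 0), (-123, 0), (-120, 0), (-117, 0), (-114, 0), (-111, 0), (-108, 0), (-105, 0), (-102, 7), (-99, 10), (-96, 8), (-93, 8), (33, 7), (36, 3), (39, 0), (42, 0), (45, 0), (48, 0), (51, 0), (54, 0), (57, 0), (60, 0), (63, 0), (66, 0), (69, 0), (72, 0), (75, 1), (78, 9), (81, 10), (84, 8), (87, 9)]
4352 0.19284676504453538
tool frame x,y range [-0.01281468 -0.0326355 ] [0.02685438 0.03297315]
[(np.float64(-0.022), np.float64(0.0072), np.float64(-0.0173)), (np.float64(-0.018), np.float64(0.0085), np.float64(-0.0214)), (np.float64(-0.014), np.float64(0.0133), np.float64(-0.0242)), (np.float64(-0.01), np.float64(0.0171), np.float64(-0.0262)), (np.float64(-0.006), np.float64(0.0188), np.float64(-0.0273)), (np.float64(-0.002), np.float64(0.0204), np.float64(-0.0279)), (np.float64(0.002), np.float64(0.0205), np.float64(-0.0279)), (np.float64(0.006), np.float64(0.0195), np.float64(-0.0273)), (np.float64(0.01), np.float64(0.0184), np.float64(-0.0262)), (np.float64(0.014), np.float64(0.0154), np.float64(-0.0242)), (np.float64(0.018), np.float64(0.0111), np.float64(-0.0214)), (np.float64(0.022), np.float64(0.0074), np.float64(-0.0173))]
```

move_arm(
  increments="-9 11 0 0 0 0 255;-10 12 0 0 0 0 255;-10 11 0 0 0 0 255;0 0 -15 0 0 0 255;0 0 -20 0 0 0 255;0 0 -20 0 0 0 255;0 0 -10 0 0 0 255;0 0 0 0 0 0 255",
)

```text
time: 9.1
position: [0.4732, 0.1821, 0.1014]
tool_rot: [-0.869, -3.016, 0.008]
ft_force: [-0.7, -0.3, -1.6]
grip_width: 0.711
grip_force: 25.0
```

```bash
python3 -c "
from h import *
tool()"
```

```text
tool [0.4732 0.1821 0.1014] z [-0.005 -0.004 -1.   ] yang 57.87 0.7108011567635433 [-0.7 -0.3 -1.6] [-0.01  0.08  0.05] 9.1
```

move_arm(
  increments="1.5 0 0 0 0 0 255;0 0 -3 0 0 0 255;0 0 -3 0 0 0 255;0 0 -3 0 0 0 255;0 0 -3 0 0 0 255;0 0 -2 0 0 0 255;0 0 0 0 0 0 255;0 0 0 0 0 0 255",
)

```text
time: 9.77
position: [0.4764, 0.184, 0.0895]
tool_rot: [-0.866, -3.02, 0.003]
ft_force: [0.4, 0.2, -1.6]
grip_width: 0.714
grip_force: 25.0
```

```bash
python3 -c "
from h import *
tool()"
```

```text
tool [0.4764 0.184  0.0895] z [-0.001 -0.002 -1.   ] yang 57.98 0.7142146883778686 [ 0.4  0.2 -1.6] [-0.06  0.   -0.05] 9.7667
```

move_arm(
  increments="-1.4 -2 0 0 0 0 255;0 0 0 0 0 0 255;0 0 -3 0 0 0 255;0 0 -3 0 0 0 255;0 0 -3 0 0 0 255;0 0 -2 0 0 0 255;0 0 0 0 0 0 255;0 0 0 0 0 0 255",
)

```text
time: 10.43
position: [0.475, 0.1819, 0.0783]
tool_rot: [-0.867, -3.02, 0.003]
ft_force: [-0.1, -0.7, -1.8]
grip_width: 0.709
grip_force: 25.0
```

```bash
python3 -c "
from h import *
tool()"
```

```text
tool [0.475  0.1819 0.0783] z [-0.001 -0.002 -1.   ] yang 57.98 0.7090060855980451 [-0.1 -0.7 -1.8] [-0.07  0.02 -0.08] 10.4333
```

The lugs went through without contact. I lower the last bit to the seat.

move_arm(
  increments="0 0 -1 0 0 0 255;0 0 -0.7 0 0 0 255;0 0 -0.5 0 0 0 255;0 0 0 0 0 0 255;0 0 0 0 0 0 255;0 0 0 0 0 0 255;0 0 0 0 0 0 255;0 0 0 0 0 0 255",
)

```text
time: 11.1
position: [0.4752, 0.182, 0.0767]
tool_rot: [0.867, 3.019, -0.002]
ft_force: [-1.1, 0.1, 1.7]
grip_width: 0.705
grip_force: 25.0
```

```bash
python3 -c "
from h import *
tool()"
```

```text
tool [0.4752 0.182  0.0767] z [-0.    -0.001 -1.   ] yang 57.97 0.705458685287822 [-1.1  0.1  1.7] [-0.15  0.29 -0.01] 11.1
```

move_arm(
  increments="0 0 0 0 0 -3 255;0 0 0 0 0 -4 255;0 0 0 0 0 -4 255;0 0 0 0 0 -4 255;0 0 0 0 0 -4 255;0 0 0 0 0 -4 255;0 0 0 0 0 -4 255;0 0 0 0 0 -3 255",
)

```text
time: 11.77
position: [0.4757, 0.1817, 0.0766]
tool_rot: [1.623, 2.689, -0.002]
ft_force: [0.1, -0.5, 1.1]
grip_width: 0.715
grip_force: 25.0
```

```bash
python3 -c "
from h import *
tool()"
```

```text
tool [0.4757 0.1817 0.0766] z [ 0.    -0.001 -1.   ] yang 27.78 0.7149969802611216 [ 0.1 -0.5  1.1] [-0.27  0.01  0.05] 11.7667
```

move_arm(
  increments="0 0 0 0 0 -4 255;0 0 0 0 0 -4 255;0 0 0 0 0 -4 255;0 0 0 0 0 -4 255;0 0 0 0 0 -4 255;0 0 0 0 0 -4 255;0 0 0 0 0 -4 255;0 0 0 0 0 -3 255",
)

```text
time: 12.43
position: [0.4755, 0.1816, 0.0766]
tool_rot: [-2.283, -2.158, 0.002]
ft_force: [0.5, -1.4, 1.6]
grip_width: 0.711
grip_force: 25.0
```

```bash
python3 -c "
from h import *
tool()
p=ctrl.get_image('wrist'); w=cloud(p); q=w.reshape(-1,3)
d=q[:,:2]-[.475,.182]; r=np.hypot(*d.T); h=q[(r>.036)&(r<.058)&(q[:,2]>.03)&(q[:,2]<.068)&(d[:,1]<-.02)]
m=np.median(h[:,:2],0)-[.475,.182]; print(len(h),np.degrees(np.arctan2(m[1],m[0])))"
```

```text
tool [0.4755 0.1816 0.0766] z [-0.001 -0.001 -1.   ] yang -3.23 0.7109376359153424 [ 0.5 -1.4  1.6] [-0.35  0.19  0.03] 12.4333
0 nan
  return _methods._mean(a, axis=axis, dtype=dtype,
  ret = um.true_divide(
```

move_arm(
  increments="0 0 0 0 0 -1.5 255;0 0 0 0 0 -1.5 255;0 0 0 0 0 0 255;0 0 0 0 0 0 255;0 0 0 0 0 0 255;0 0 0 0 0 0 255;0 0 0 0 0 0 255;0 0 0 0 0 0 255",
)

```text
time: 13.15
position: [0.4755, 0.1821, 0.0766]
tool_rot: [-2.334, -2.102, 0.001]
ft_force: [0.4, 0.0, 2.8]
grip_width: 0.712
grip_force: 25.0
```

```bash
python3 -c "
from h import *
tool()"
```

```text
tool [0.4755 0.1821 0.0766] z [-0.001 -0.    -1.   ] yang -6.0 0.7119164084019265 [0.4 0.  2.8] [-0.11 -0.19  0.08] 13.15
```

The turn ends with a rise in torque, so the lid is on its stop. I release and check.

move_arm(
  increments="0 0 0 0 0 0 0;0 0 0 0 0 0 0;0 0 0 0 0 0 0;0 0 0 0 0 0 0;0 0 0 0 0 0 0;0 0 0 0 0 0 0;0 0 0 0 0 0 0;0 0 0 0 0 0 0",
)

```text
time: 13.82
position: [0.4751, 0.182, 0.0764]
tool_rot: [-2.335, -2.101, 0.002]
ft_force: [-0.1, -0.6, 0.0]
grip_width: 0.993
grip_force: 0.0
```

move_arm(
  increments="0 0 5 0 0 0 0;0 0 10 0 0 0 0;0 0 15 0 0 0 0;0 0 20 0 0 0 0;0 -15 25 0 0 0 0;0 -25 25 0 0 0 0;0 -20 0 0 0 0 0;0 0 0 0 0 0 0",
)

```text
time: 14.48
position: [0.477, 0.1176, 0.1795]
tool_rot: [2.34, 2.093, 0.004]
ft_force: [0.2, -0.5, 0.2]
grip_width: 1.003
grip_force: 0.0
```

```bash
python3 - <<'E'
from h import *
tool()
p=ctrl.get_image("wrist"); w=cloud(p); save(p,"w6.png",None,1.4); np.savez("w6.npz",w=w,f=p["frame"])
q=w.reshape(-1,3); c0=np.array([.475,.182]); q=q[np.hypot(*(q[:,:2]-c0).T)<.06]
t=q[(q[:,2]>.128)&(q[:,2]<.145)]; print("cap top",t.mean(0),np.median(t[:,2]),len(t))
k=q[(q[:,2]>.094)&(q[:,2]<.107)]; print("collar z",np.median(k[:,2]),len(k)); k=k[:,:2]
best=[]
def sd(P,x,y,a):
    d=P-[x,y]; c,s=np.cos(a),np.sin(a); X=abs(d[:,0]*c+d[:,1]*s); Y=abs(-d[:,0]*s+d[:,1]*c)
    return np.minimum(np.hypot(*d.T)-.028, np.maximum(X-.031,Y-.012))
for a in np.radians(np.arange(-60,70,2)):
    for x in np.arange(.47,.481,.001):
        for y in np.arange(.177,.188,.001):
            best.append((np.maximum(sd(k,x,y,a),0).sum(),np.degrees(a),x,y))
best.sort(); print(np.array(best[:5]).round(4))
d=q[:,:2]-c0; r=np.hypot(*d.T); h=q[(r>.036)&(r<.058)&(q[:,2]>.03)&(q[:,2]<.068)]; m=np.median(h[:,:2],0)-c0; print("handle",len(h),np.degrees(np.arctan2(m[1],m[0])))
E
```

```text
tool [0.477  0.1176 0.1795] z [ 0.003  0.    -1.   ] yang -6.37 1.0029431108975546 [ 0.2 -0.5  0.2] [-0.09  0.07 -0.04] 14.4833
cap top [0.47645688 0.18374406 0.13504774] 0.13537123711545287 5901
collar z 0.10135043286059406 991
[[ 6.50e-03 -6.00e+00  4.76e-01  1.82e-01]
 [ 1.25e-02 -4.00e+00  4.76e-01  1.82e-01]
 [ 1.59e-02 -8.00e+00  4.76e-01  1.82e-01]
 [ 1.69e-02 -6.00e+00  4.77e-01  1.82e-01]
 [ 2.26e-02 -4.00e+00  4.77e-01  1.82e-01]]
handle 188 -92.77045837638863
```

View pics/w6.png

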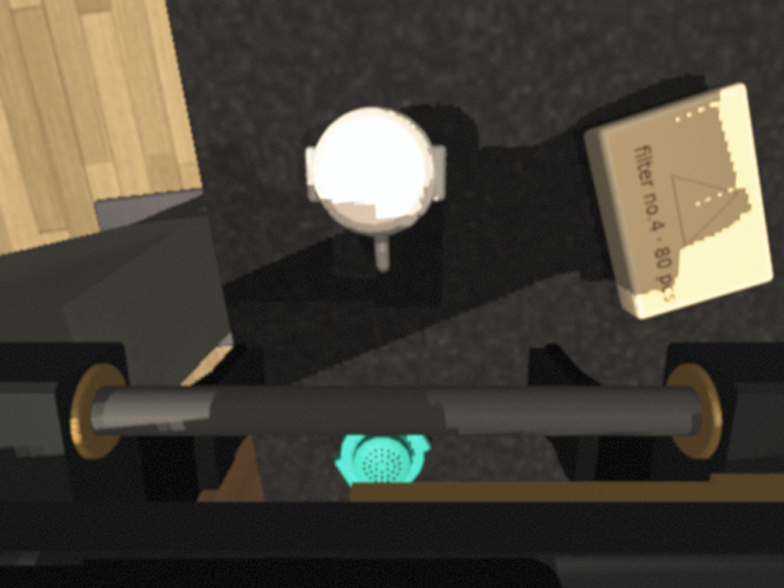

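The lid is seated and locked: the tabs at (312,175) and (437,173) are square to the handle at (382,255), and the collar is at 101 mm. The cap is still on top at (373,170). Now I take the cap.

move_arm(
  increments="0 20 0 0 0 0 0;0 25 0 0 0 0 0;-1 20 0 0 0 0 0;0 0 -15 0 0 0 0;0 0 -20 0 0 0 0;0 0 -15 0 0 0 0;0 0 0 0 0 0 0;0 0 0 0 0 0 0",
)

```text
time: 15.2
position: [0.4732, 0.1875, 0.1259]
tool_rot: [-2.333, -2.102, 0.006]
ft_force: [0.2, 0.4, 0.6]
grip_width: 1.0
grip_force: 0.0
```

```bash
python3 -c "
from h import *
tool()"
```

```text
tool [0.4732 0.1875 0.1259] z [-0.004 -0.001 -1.   ] yang -5.97 1.0000208530863564 [0.2 0.4 0.6] [-0.02  0.05 -0.03] 15.2
```

move_arm(
  increments="3 -4 -5 0 0 0 0;0 0 -7 0 0 0 0;0 0 -5 0 0 0 0;0 0 0 0 0 0 0;0 0 0 0 0 0 0;0 0 0 0 0 0 0;0 0 0 0 0 0 0;0 0 0 0 0 0 0",
)

```text
time: 15.87
position: [0.4773, 0.1831, 0.1097]
tool_rot: [-2.334, -2.101, 0.002]
ft_force: [1.1, -1.1, 0.3]
grip_width: 1.001
grip_force: 0.0
```

```bash
python3 -c "
from h import *
tool()"
```

```text
tool [0.4773 0.1831 0.1097] z [-0.001 -0.    -1.   ] yang -6.02 1.0012090415050015 [ 1.1 -1.1  0.3] [-0.05  0.06 -0.04] 15.8667
```

move_arm(
  increments="-1 0 -1 0 0 0 255;0 0 0 0 0 0 255;0 0 0 0 0 0 255;0 0 0 0 0 0 255;0 0 0 0 0 0 255;0 0 0 0 0 0 255;0 0 0 0 0 0 255;0 0 0 0 0 0 255",
  grip_force=10,
)

```text
time: 16.53
position: [0.4761, 0.183, 0.1084]
tool_rot: [-2.335, -2.101, 0.002]
ft_force: [0.4, -0.5, 0.6]
grip_width: 0.524
grip_force: 10.0
```

move_arm(
  increments="0 0 2 0 0 0 255;0 0 4 0 0 0 255;0 0 6 0 0 0 255;0 0 10 0 0 0 255;0 0 15 0 0 0 255;0 0 20 0 0 0 255;0 0 20 0 0 0 255;0 0 10 0 0 0 255",
)

```text
time: 17.2
position: [0.4775, 0.1835, 0.1989]
tool_rot: [2.335, 2.101, 0.005]
ft_force: [-0.2, 0.3, -0.1]
grip_width: 0.521
grip_force: 10.0
```

move_arm(
  increments="0 0 5 0 0 0 255;0 0 0 0 0 0 255;0 0 0 0 0 0 255;0 0 0 0 0 0 255;0 0 0 0 0 0 255;0 0 0 0 0 0 255;0 0 0 0 0 0 255;0 0 0 0 0 0 255",
)

```text
time: 17.87
position: [0.476, 0.1829, 0.2]
tool_rot: [-2.335, -2.101, 0.004]
ft_force: [0.1, -0.5, -0.7]
grip_width: 0.521
grip_force: 10.0
```

```bash
python3 - <<'E'
from h import *
tool()
p=ctrl.get_image("side")
for t in ["dredger","sieve_lid","dust_cap"]:
    print(t,[(np.round(d["centre"],3).tolist(),round(d["score"],2)) for d in ctrl.find_in(t,p)])
save(p,"s7.png",(140,130,340,280),4)
E
```

```text
tool [0.476  0.1829 0.2   ] z [-0.002 -0.001 -1.   ] yang -6.03 0.5214137837632115 [ 0.1 -0.5 -0.7] [-0.01  0.05  0.  ] 17.8667
dredger [([0.454, 0.189, 0.045], 0.58)]
sieve_lid [([0.469, -0.2, 0.032], 0.77), ([0.462, 0.19, 0.1], 0.66), ([0.438, 0.006, 0.03], 0.49)]
dust_cap [([0.461, 0.198, 0.215], 0.63)]
```

View pics/s7.png

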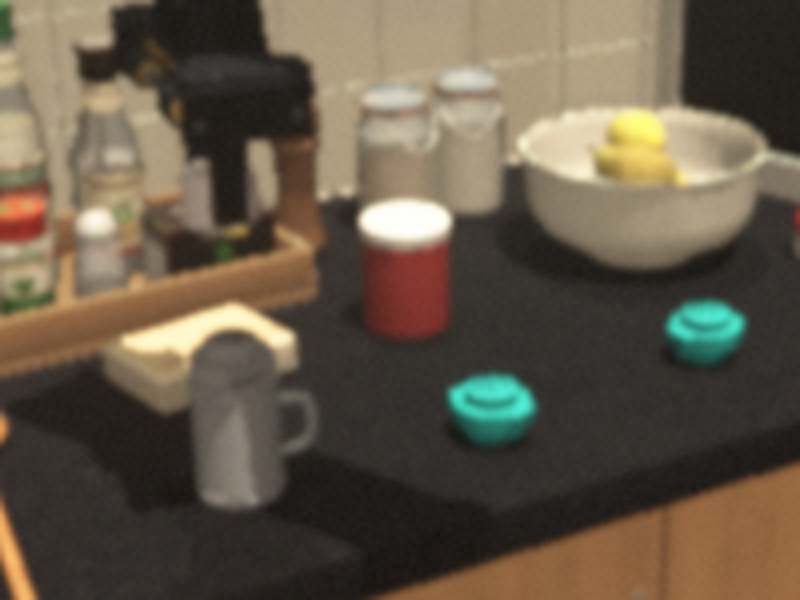

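The dredger is upright and closed at (240,420). The cap is held between the fingers at (215,195), about 90 mm above the lid. I hand the job in.

```bash
python3 -c "
from bench import ctrl
print(ctrl.close_job())"
```

```text
the job is handed in; nothing more can be done
None
```

The job is handed in at about 18 s (limit 54 s): the lid is seated and turned to its stop, and the gripper holds the dust cap upright about 90 mm above the lid. The hand-in returned no verdict.

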